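# Check a brake caliper's pad gap with a blade gauge

### The arm

A 7-joint arm with a two-finger parallel gripper is mounted at the origin on the work surface. World frame = base frame: x ahead of the robot, y to its left, z up, the work surface at z = 0. Lengths are in m, angles in rad, forces in N, time in s.
With the tool pointing down it reaches from about 0.425 to 0.925 m from the base axis. Payload 6.8 kg.
Tool frame: the origin (TCP) lies on the front face of the gripper's body, between the roots of the fingers; the fingertips stand 73 mm ahead of it and the grasp point (between the pads) lies 54 mm ahead of it (env.nose_length is the distance from the TCP to the fingertips, in m); z points along the fingers, y is the direction in which the jaws open and shut (so a half turn about z gives the same grasp; the last joint's range is limited). The gripper opens to 85 mm and grips with 20 to 120 N. Pads are 22 mm wide; open, the fingers measure 114 mm over their backs; the gripper's body (76 mm by 85 mm) begins 54 mm behind the grasp point. The pads swing forward as they close: fully open they stand 13 mm farther back than shut.
Start: joints at [-1.335, 0.477, 0.022, 1.555, -0.011, 1.109, -0.083], TCP at [0.228, 0.636, 0.304] pointing down, gripper open.
Joint ranges: [-2.96, 2.96], [-0.34, 2.1], [-1.41, 1.46], [0.24, 2.44], [-1.37, 4.51], [0.17, 1.92], [-2.96, 2.96]. Speed limits (rad/s): [2.39, 2.39, 3.14, 3.14, 3.14, 3.14, 3.14].

### API

Orientations are given as a unit quaternion [w, x, y, z].
In Python, from cell import env, kin, camera, calibration, job gives the robot as it stands. The module is installed in compiled form; this text tells all that it offers. Calls block until the motion is done:
- env.reach(position, orientation): joint-space move of the TCP to a pose.
- env.movel(position, velocity=0.15, rot=None, stop_force=None): straight line of the TCP; rot=None keeps the orientation; velocity is the mean speed in m/s. With stop_force (N) it stops when the force on the tool has changed by that much, and returns True; else False.
- env.goto_joints(angles): joint-space move.
- env.grip(opening, f_grip=None): finger opening in m; f_grip is the grip in N (None keeps the last); returns when the fingers have stopped.
- env.dwell(seconds).
- kin.inverse_kinematics(position, orientation): joint angles nearest the present ones, or None.
- env.get_state(): the state.
- camera(name): name is "scene" or "top" or "wrist"; returns (picture, depth): 420x560x3 uint8, blue, green, red; 420x560 float32, m along the optical axis (not along the pixel's ray), 0 where there is no reading.
- calibration(name): a dict with "fx", "fy", "cx", "cy" (pixels), "k1" (the pictures are not rectified: a ray, as slopes to the right and down, at radius r is drawn at 1 + k1 r^2 times it, then the intrinsics apply), "rvec" (rotation vector, rad) and "tvec" (3), from world to camera coordinates, as OpenCV has them. Camera axes: x right, y down, z forward; pixel columns grow to the right and rows downward; lengths in m; the calibration is good to about 2 mm. A picture is of the moment at which its call begins: read the wrist's pose just before it. calibration takes no time and is no camera call; for the wrist camera it gives the pose at the moment of the call.
A pose or a line that the arm cannot do raises env.PlanningError and nothing moves.
- job.job_done(): hands the job in, once; it reports no verdict.
The state is a dict: "time": time; "qpos": joint angles; "joint_velocities": joint speeds; "joint_torque": joint torques, N m; "tcp_pos": TCP position; "orientation": TCP orientation; "force": force on the tool from outside, world axes, zero at the start; "torque": the same for the moment, N m; "opening": finger opening in m.
Only numpy, scipy, OpenCV 4.12 (cv2) and the standard library are available. Lean on these libraries where they do the work, as an engineer would, in place of code of your own. Each camera call takes 0.05 s, during which the arm holds its last target. There are 200 camera calls.

### The job

Pull the cabinet's drawer right out to its stop, take out the flat gauge with the orange fin and leave the drawer out, with its other contents still in it. Then lay the gauge flat on the aluminium block in front of the black brake caliper and slide it, tip first, into the pad gap until the caliper's front face lies across the green band: all the bare steel is inside and all the red is still outside. Leave it lying there, and do not knock over or push aside anything else.

Things in the scene. Friction and masses are not known exactly. Their poses are not given: they have to be found in the camera images.
- gauge: The gauge, 120 g: flat blade 83 long (x) x 36 wide x 6 thick, upright orange fin at its tail. Origin: centre of the blade's underside; +x to the tip, z up. From the tip (x = 41.5) back: bare steel 55 (to x = -13.5), green band 10 (to -23.5), red 18 (to -41.5). Starts lying in the drawer, tip towards the drawer's left (+y), give or take 25 degrees.
- gauge_tip (a point): Middle of the tip edge of the gauge at its underside, 41.5 ahead of the gauge's origin; axes as the gauge.
- gauge_fin (a point): Centre of the orange fin, 35.5 behind the gauge's origin, 21 above its underside. Fin: 12 thick along the gauge's x (-41.5 to -29.5), 30 wide along y, standing from 6 to 36 above the underside. Its rear face is flush with the blade's tail end and good to push on.
- caliper_mouth (a point): Middle of the lower edge of the pad gap's mouth, in the caliper's front face, 30 above the bench; x points straight into the gap, away from the robot, z up. The gap is 41 wide, 11 high, 80 deep; its floor is one level surface with the aluminium block in front, which runs out 125 before the mouth and is 110 wide.
- caliper: Black brake caliper, fixed: 100 long, 120 wide, 85 high. Origin on the bench, 105 behind the mouth (same axes). Two silver ears flank the mouth: x = -30 to 0 from it, inner faces 41 apart, 26 high above the block, then flared ends to x = -48, 70 apart. With the gauge home its fin is about 11 from the front face: no finger fits between. Caliper and cabinet may swap sides.
- cabinet_drawer0 (a joint): Drawer travel in m: 0 shut, 0.146 at its stop. It slides towards the cabinet's front (the robot's side) and starts slightly ajar (0.01 to 0.03, its front part open to view from above). Light friction (about 1 N).
- cabinet_drawer0_handle (a point): Middle of the drawer's handle: a level steel bar 11 thick and 120 long along y, 35 in front of the drawer's front panel and 47 above the bench; x points from the handle into the cabinet (the drawer pulls along -x). The panel's top edge is 74 above the bench, the cabinet's top 85.
- drawer_floor (a point): Centre of the drawer's inner floor, 22 above the bench; x into the cabinet. The inside is 170 long (x) and 198 wide (y), the side walls 41 high; the front panel's rear face is 85 before this point.
- cabinet: Red parts cabinet, fixed, 215 deep (x) x 240 wide (y) x 85 high. Origin: centre of its underside; its front looks along -x.
- drawer_pad: Bystander at the back of the drawer: a small brake pad 42 x 22 x 10 lying flat; origin at the centre of its underside.
- socket: Bystander in the drawer: steel socket, 22 across, 30 high, standing; origin at the centre of its underside.
- piston: Bystander standing beside the caliper: aluminium piston, 40 across, 28 high; origin at the centre of its underside.
- spray_can: Bystander: spray can, 64 across, 190 high, between cabinet and caliper; origin at the centre of its underside.
- grease_jar: Bystander: jar with a yellow cap, 60 across, 85 high, standing in front of the gap between cabinet and caliper; origin at the centre of its underside.
- flask: Bystander: grey bottle, 60 across, 160 high, at the left; origin at the centre of its underside.
- driver: Bystander: screwdriver with a green handle, 200 long, 26 thick, lying at the right; origin at its middle, on the underside.
- bench_pad: Bystander: a brake pad 70 x 36 x 10 lying flat in front of the jar; origin at the centre of its underside.

How it is judged:
By the outcome, as a careful person would: the job done as asked, in the order asked, and still so for the second after the job is handed in, with the robot touching nothing.
It also fails if it takes over 69 s, if anything falls off the work surface, if the arm or the gripper's body presses on something with over 40 N, if the wrist force passes 120 N, or if a joint passes its speed limit or range.

## Working session

There is one attempt and no reset: what is moved stays moved. The work goes in short steps, each a Python script; the robot and the scene stay as the last script left them, time stands still between calls to the robot, and variables do not carry over. Pictures are saved under pics/ and viewed, and the job is handed in when it is done.

```bash
mkdir -p pics; cat > h.py <<'E'
import numpy as np, cv2
from cell import env, kin, camera, calibration, job
from scipy.spatial.transform import Rotation as R
def cal(n):
    c=calibration(n); return c, R.from_rotvec(np.ravel(c["rvec"])).as_matrix(), np.ravel(c["tvec"])
def shot(n,f=None):
    c=cal(n); p,d=camera(n)
    if f: cv2.imwrite('pics/'+f,p)
    return p,d,c
def slopes(uv,c):
    uv=np.atleast_2d(np.array(uv,float)); x=np.c_[(uv[:,0]-c["cx"])/c["fx"],(uv[:,1]-c["cy"])/c["fy"]]
    r=np.linalg.norm(x,axis=1); s=r.copy()
    for _ in range(20): s=r/(1+c["k1"]*s**2)
    return x*(s/np.maximum(r,1e-9))[:,None]
def onplane(uv,z,C):
    c,Rm,t=C; s=slopes(uv,c); d=np.c_[s,np.ones(len(s))]@Rm; o=-Rm.T@t
    return o+d*((z-o[2])/d[:,2])[:,None]
def cloud(d,C):
    c,Rm,t=C; v,u=np.mgrid[:d.shape[0],:d.shape[1]]
    s=slopes(np.c_[u.ravel(),v.ravel()],c); P=np.c_[s,np.ones(len(s))]*d.ravel()[:,None]
    W=(P-t)@Rm; W[d.ravel()==0]=np.nan
    return W.reshape(*d.shape,3)
def q(yaw):  # tool down; tool y axis (jaws) at angle yaw+90 from world x
    x=(R.from_euler('z',yaw)*R.from_euler('x',np.pi)).as_quat(); return [x[3],x[0],x[1],x[2]]
E
python3 - <<'E'
from h import *
for n in("top","scene"):
    p,d,C=shot(n,n+'0.png'); np.savez(n+'0.npz',p=p,d=d); print(n,C[0])
print(env.get_state(),env.nose_length)
E
```

```text
top {'fx': 469.8486236508475, 'fy': 469.8486236508475, 'cx': 280.1447930326743, 'cy': 217.600108087826, 'k1': -0.13343048280903333, 'rvec': array([ 2.13712257, -2.11955603,  0.21126402]), 'tvec': array([-0.03338679,  0.57506909,  1.27310416])}
scene {'fx': 414.6884356410165, 'fy': 414.6884356410165, 'cx': 273.72424338087353, 'cy': 210.28519703519223, 'k1': -0.05402921508597752, 'rvec': array([ 1.18112312,  2.28414314, -1.03388617]), 'tvec': array([ 0.361988  , -0.28443304,  1.64741987])}
{'time': 0.1, 'qpos': array([-1.33510369,  0.4777381 ,  0.02233528,  1.55636171, -0.01148248,
        1.10928381, -0.08309754]), 'joint_velocities': array([-7.50873579e-04, -1.17891855e-03, -2.85150913e-05, -2.77328822e-03,
        1.52150691e-04, -4.00774856e-04,  8.48268940e-05]), 'joint_torque': array([ 4.97882036e-03, -5.97757030e+01,  1.61400195e+00, -2.81955636e+01,
        1.28938624e-02,  5.01172675e-03, -5.42709216e-06]), 'tcp_pos': array([0.22737764, 0.63510919, 0.30300498]), 'orientation': array([-7.57916504e-05,  1.71032857e-01,  9.85264975e-01, -8.27938877e-04]), 'force': array([-0.33501882,  0.37990261,  0.25574001]), 'torque': array([-0.03700224,  0.01807755,  0.01960203]), 'opening': 0.0854164939614585} 0.0726
```

View pics/top0.png

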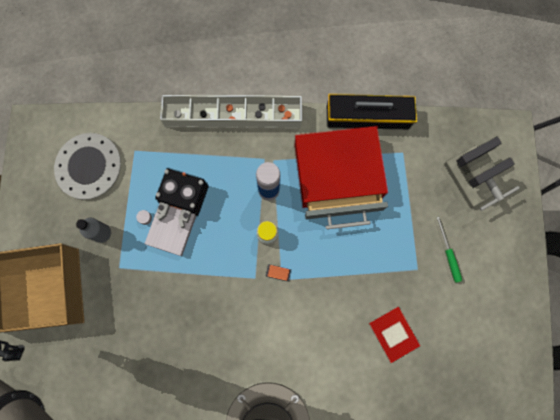

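View pics/scene0.png

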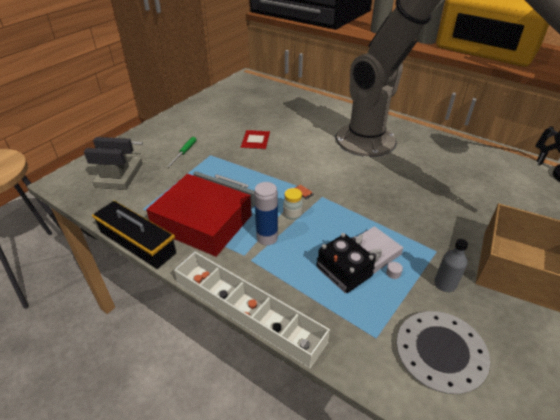

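```bash
python3 - <<'E'
from h import *
f=np.load('top0.npz'); p,d=f['p'],f['d']; C=cal('top'); W=cloud(d,C); Z=W[...,2]
def box(m,z,name):
    m=m.astype(np.uint8); n,l,s,_=cv2.connectedComponentsWithStats(m); k=1+np.argmax(s[1:,4])
    v,u=np.nonzero(l==k); P=onplane(np.c_[u,v],z,C)[:,:2]
    r=cv2.minAreaRect((P*1000).astype(np.float32)); print(name,len(u),r, cv2.boxPoints(r).round().tolist(), 'medz',np.nanmedian(Z[l==k]))
roi=lambda u0,u1,v0,v1:(lambda m:(m.__setitem__((slice(v0,v1),slice(u0,u1)),True),m)[1])(np.zeros(Z.shape,bool))
hsv=cv2.cvtColor(p,cv2.COLOR_BGR2HSV)
box(roi(285,400,115,215)&(hsv[...,1]>180)&((hsv[...,0]<8)|(hsv[...,0]>172))&(Z>.078),.085,'cabtop')
box(roi(300,400,208,240)&(Z>.03)&(Z<.06),.047,'handle')
box(roi(140,215,160,260)&(Z>.075)&(Z<.095),.085,'caltop')
box(roi(140,215,200,260)&(Z>.02)&(Z<.036)&(hsv[...,1]<80),.03,'block')
box(roi(140,215,190,240)&(Z>.045)&(Z<.065),.056,'ears')
for n,(u,v),z in [('jar',(267,231),.085),('can',(267,172),.19),('piston',(143,217),.028),('flask',(85,226),.16),('pad',(279,272),.01)]: print(n,onplane([(u,v)],z,C).round(3), Z[v,u].round(3))
a=cv2.resize(p[150:265,130:220],None,fx=6,fy=5,interpolation=2); b=cv2.resize(p[180:245,290:400],None,fx=5,fy=5,interpolation=2)
cv2.imwrite('pics/a.png',a); cv2.imwrite('pics/b.png',b)
E
```

```text
cabtop 5418 ((728.3912353515625, -200.36032104492188), (200.35006713867188, 240.8226318359375), 7.293766975402832) [[614.0, -94.0], [644.0, -333.0], [843.0, -307.0], [812.0, -68.0]] medz 0.08333781499867571
handle 371 ((575.01025390625, -217.01145935058594), (47.50022506713867, 231.77468872070312), 5.395333290100098) [[540.0, -104.0], [562.0, -335.0], [610.0, -330.0], [588.0, -99.0]] medz 0.04899154341369363
caltop 1105 ((649.3631591796875, 254.77484130859375), (117.48723602294922, 99.11286163330078), 72.6976089477539) [[585.0, 213.0], [679.0, 184.0], [714.0, 296.0], [620.0, 326.0]] medz 0.07866954191643519
block 1367 ((550.4041137695312, 284.6843566894531), (116.58251190185547, 141.02142333984375), 72.12230682373047) [[465.0, 251.0], [600.0, 208.0], [635.0, 319.0], [501.0, 362.0]] medz 0.028783735966561492
ears 149 ((591.0382080078125, 310.59918212890625), (44.76019287109375, 52.45037078857422), 72.10509490966797) [[559.0, 297.0], [609.0, 281.0], [623.0, 324.0], [573.0, 340.0]] medz 0.05466644269750323
jar [[0.532 0.007 0.085]] 0.084
can [[0.669 0.008 0.19 ]] 0.188
piston [[0.578 0.37  0.028]] 0.027
flask [[0.528 0.487 0.16 ]] 0.152
pad [[ 0.425 -0.027  0.01 ]] 0.012
```

View pics/a.png

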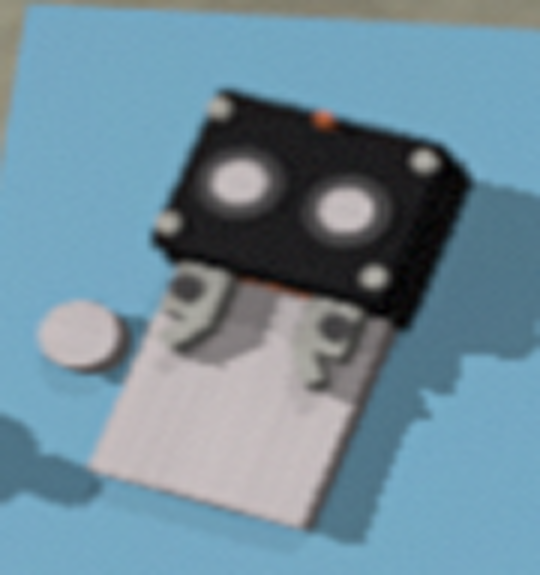

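View pics/b.png

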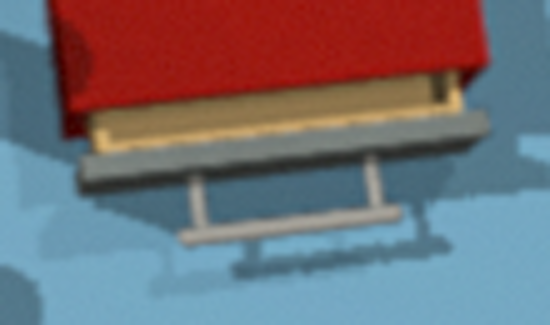

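```bash
cat >> h.py <<'E'
CAB=np.radians(7.2); cx=np.array([np.cos(CAB),np.sin(CAB),0]); cy=np.array([-cx[1],cx[0],0])
def best(pos,yaw):
    """half-turn choice with the last joint nearest mid-range"""
    o=[]
    for k in(0,np.pi):
        s=kin.inverse_kinematics(pos,q(yaw+k))
        if s is not None: o.append((abs(s[6]),yaw+k))
    return min(o)[1]
def st(): s=env.get_state(); print('t',round(s['time'],2),'tcp',s['tcp_pos'].round(4),'F',s['force'].round(1),'open',round(s['opening'],4)); return s
E
python3 - <<'E'
from h import *
H=onplane([(326.4,227.4),(370.4,222.4)],.047,cal('top')); print(H.round(4)); h=H.mean(0)
t=env.get_state()['tcp_pos']; env.movel([t[0],t[1],.36],.3)
y=best([h[0],h[1],.25],CAB+np.pi/2); print('yaw',y)
env.reach([h[0],h[1],.25],q(y)); env.grip(.032,30)
st(); p,d,C=shot('wrist','w1.png'); np.savez('w1.npz',p=p,d=d); print(C)
E
```

```text
[[ 0.5496 -0.1601  0.047 ]
 [ 0.5651 -0.2865  0.047 ]]
yaw 1.6964600329384882
t 4.22 tcp [ 0.5573 -0.2233  0.25  ] F [ 0.9 -0.7  0.2] open 0.0321
({'fx': 377.61697928169036, 'fy': 377.61697928169036, 'cx': 281.71564768266654, 'cy': 207.33616877966182, 'k1': -0.0055697640449857535, 'rvec': array([-2.82428865, -0.17809699, -0.02751758]), 'tvec': array([-0.52528362, -0.29982036,  0.24139824])}, array([[ 9.92085484e-01,  1.25563803e-01, -3.50975820e-04],
       [ 1.19602487e-01, -9.44126398e-01,  3.07116574e-01],
       [ 3.82313595e-02, -3.04727873e-01, -9.51671838e-01]]), array([-0.52528362, -0.29982036,  0.24139824]))
```

View pics/w1.png

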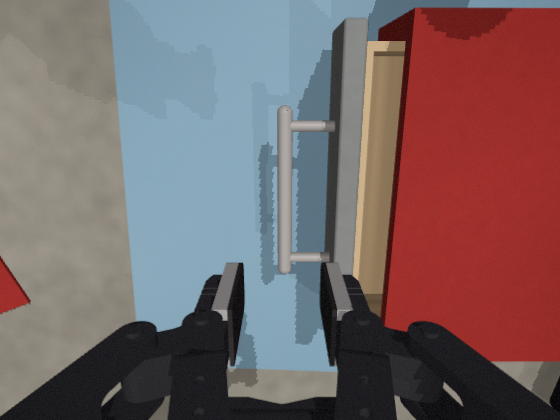

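```bash
python3 - <<'E'
from h import *
C=cal('wrist'); H=onplane([(285,109),(285,270)],.0525,C); print(H.round(4)); e=H[0]-H[1]; print('yaw',np.degrees(np.arctan2(-e[0],e[1])))
h=H.mean(0); h0=np.array([.5573,-.2233]); print((h[:2]-h0)@cx[:2],(h[:2]-h0)@cy[:2])
E
```

```text
[[ 0.5519 -0.1586  0.0525]
 [ 0.5677 -0.2811  0.0525]]
yaw 7.365670100783949
0.0028826181145159228 0.0031102469339949275
```

```bash
python3 - <<'E'
from h import *
h=np.array([.5598,-.2199,0]); y=np.radians(7.3)+np.pi/2
env.movel(h+[0,0,.2],.2,q(y)); print(env.movel(h+[0,0,.104],.15,stop_force=15)); st()
env.grip(.0,40); s=st()
p0=s['tcp_pos']; print(env.movel(p0-cx*.17,.12,stop_force=14)); s=st(); print('travel',(p0-s['tcp_pos'])@cx)
env.dwell(.2); st()
env.grip(.034); s=st(); env.movel(s['tcp_pos']+[0,0,.15],.3)
p,d,C=shot('wrist','w2.png'); np.savez('w2.npz',p=p,d=d)
p,d,C=shot('top','top2.png'); np.savez('top2.npz',p=p,d=d); st()
cv2.imwrite('pics/t2.png',cv2.resize(p[150:310,260:420],None,fx=3.6,fy=3.6,interpolation=2))
E
```

```text
True
t 5.34 tcp [ 0.5604 -0.2194  0.1039] F [-0.7  2.1  9.2] open 0.0319
t 5.67 tcp [ 0.5592 -0.2192  0.1028] F [-0.6  1.   6.4] open 0.0094
True
t 6.65 tcp [ 0.4366 -0.2348  0.103 ] F [ 3.2  0.3 -0.5] open 0.0092
travel 0.12352096373522518
t 6.85 tcp [ 0.4368 -0.2348  0.103 ] F [1.9 1.2 3.7] open 0.009
t 7.21 tcp [ 0.4356 -0.2347  0.1024] F [ 0.6 -0.2  0.3] open 0.034
t 7.96 tcp [ 0.435  -0.2341  0.2514] F [-0.   0.7 -0.1] open 0.0347
```

View pics/w2.png

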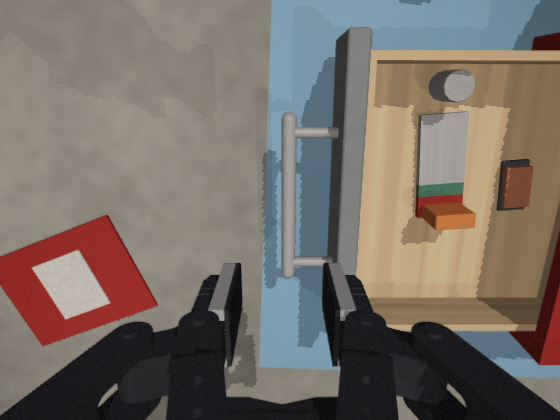

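View pics/t2.png

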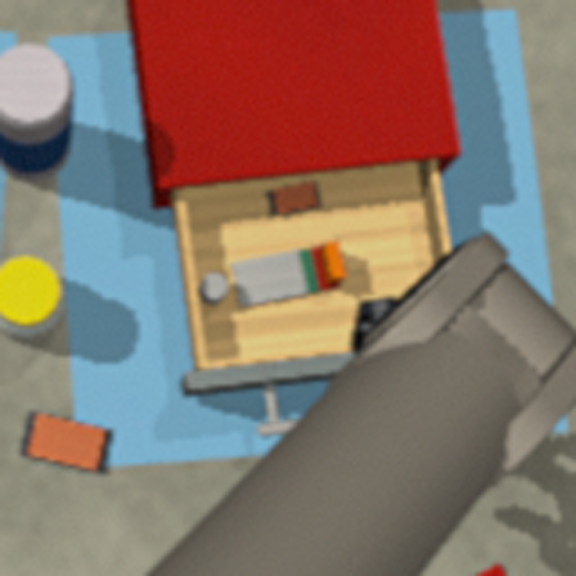

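```bash
python3 - <<'E'
from h import *
C=cal('wrist'); f=np.load('w2.npz'); p,d=f['p'],f['d']; print('cam',(-C[1].T@C[2]).round(3))
W=cloud(d,C); Z=W[...,2]; hsv=cv2.cvtColor(p,cv2.COLOR_BGR2HSV); roi=np.zeros(Z.shape,bool); roi[60:300,380:500]=1
def rect(m,z,n):
    n_,l,s,_=cv2.connectedComponentsWithStats(m.astype(np.uint8)); k=1+np.argmax(s[1:,4]); m=l==k
    v,u=np.nonzero(m); P=onplane(np.c_[u,v],z,C)[:,:2]*1000; r=cv2.minAreaRect(P.astype(np.float32)); print(n,m.sum(),np.round(r[0],1),np.round(r[1],1),round(r[2],2),'z',np.nanmedian(Z[m]).round(4))
H,S,V=cv2.split(hsv); 
org=roi&(H>8)&(H<16)&(S>180); print('orange z',np.nanpercentile(Z[org],[5,50,95]).round(4))
rect(org&(Z>.05),.058,'fintop'); 
steel=roi&(S<40)&(V>90); steel[:108]=0; rect(steel,.028,'steel')
grn=roi&(H>60)&(H<95)&(S>80); rect(grn,.028,'green')
# drawer travel / panel
C2=C; h=onplane([(290,116),(289,274)],.0525,C); print('handle',h.round(4), h.mean(0)@cx, 'start',np.array([.5598,-.2199,0])@cx)
T=np.load('top0.npz'); Wt=cloud(T['d'],cal('top')); print('cal max z',np.nanpercentile(Wt[165:215,158:206,2],[90,99,100]))
mouth=np.array([.602,.2695,0]); a=np.radians(-17.4); gx=np.array([np.cos(a),np.sin(a),0])
for k in(0,np.pi):
    for pos,yw in[((.55,-.24,.11),np.radians(97-90)+k),(tuple(mouth-gx*.11+[0,0,.13]),a-np.pi/2+k),(tuple(mouth-gx*.03+[0,0,.11]),a-np.pi/2+k)]:
        s=kin.inverse_kinematics(pos,q(yw)); print(np.degrees(yw).round(),None if s is None else np.round(s,2))
E
```

```text
cam [ 0.425 -0.154  0.323]
orange z [0.032  0.045  0.0567]
fintop 186 [ 559.4 -227.7] [30.5 12.4] 32.59 z 0.0539
steel 3291 [ 555.  -184.9] [36.3 55.5] 11.57 z 0.0282
green 469 [ 560.8 -216.6] [36.5  8.7] 11.37 z 0.0282
handle [[ 0.4327 -0.1734  0.0525]
 [ 0.4483 -0.2952  0.0525]] 0.40765913986243557 start 0.5278250317350542
cal max z [0.08190546 0.08708462 0.09204772]
7.0 [-0.41  0.96  1.1   1.92 -1.06  1.   -0.24]
-107.0 [-1.04  0.6   0.52  1.94 -0.45  0.71  2.58]
-107.0 [-0.78  0.67  0.32  1.8  -0.3   0.72  2.54]
187.0 [ 0.03  0.63  0.38  1.9  -0.35  0.68  2.31]
73.0 [-1.26  0.72  0.85  1.95 -0.75  0.81 -0.29]
73.0 [-1.11  0.82  0.82  1.82 -0.79  0.86 -0.2 ]
```

```bash
python3 - <<'E'
from h import *
s=st(); p=s['tcp_pos']; env.movel(p*[1,1,0]+[0,0,.105],.25,stop_force=15); env.grip(0,40); p0=st()['tcp_pos']
print(env.movel(p0-cx*.03,.06,stop_force=25)); s=st(); print('extra travel',(p0-s['tcp_pos'])@cx)
env.grip(.034); p=st()['tcp_pos']; env.movel(p*[1,1,0]+[0,0,.22],.3)
G=np.radians(101.0); g=np.array([np.cos(G),np.sin(G),0]); fin=np.array([.5646,-.2334,0])
yaw=G+np.pi/2
env.grip(.045,40)
env.reach(fin+[0,0,.22],q(yaw)); st(); shot('wrist','w3.png')
E
```

```text
t 7.96 tcp [ 0.435  -0.2341  0.2514] F [-0.   0.7 -0.1] open 0.0347
t 9.04 tcp [ 0.4366 -0.2345  0.1063] F [3.2 0.5 7.3] open 0.0096
True
t 9.28 tcp [ 0.4363 -0.2344  0.1064] F [ 1.4 -1.3 -1.4] open 0.0093
extra travel 0.0003334854735333008
t 9.64 tcp [ 0.4357 -0.2345  0.1059] F [ 0.5 -0.6  0.6] open 0.034
t 11.62 tcp [ 0.564  -0.2336  0.2195] F [ 0.2 -0.6 -0.4] open 0.0448
```

View pics/w3.png

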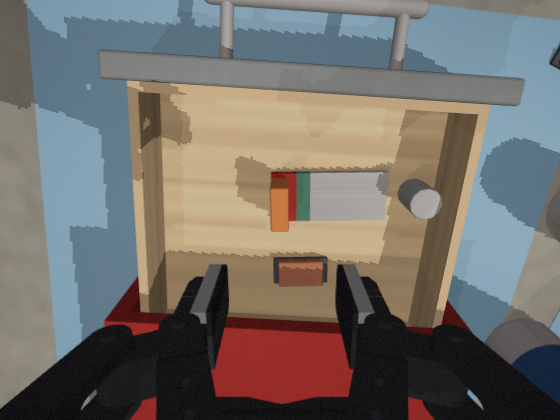

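```bash
python3 - <<'E'
from h import *
C=cal('wrist'); print(onplane([(280,210)],.058,C).round(4)); P=onplane([(385,172),(385,220),(300,172),(300,221)],.028,C); print(P.round(4)); e=P[0]-P[2]+P[1]-P[3]; print(np.degrees(np.arctan2(e[1],e[0])), (P[:2].mean(0)).round(4))
E
```

```text
[[ 0.5626 -0.2333  0.058 ]]
[[ 0.5302 -0.1635  0.028 ]
 [ 0.5653 -0.1536  0.028 ]
 [ 0.5417 -0.2229  0.028 ]
 [ 0.578  -0.2154  0.028 ]]
101.26160478945732 [ 0.5478 -0.1586  0.028 ]
```

```bash
python3 - <<'E'
from h import *
G=np.radians(101.2); fin=np.array([.563,-.2336,0]); yaw=G+np.pi/2
env.movel(fin+[0,0,.15],.2,q(yaw)); print(env.movel(fin+[0,0,.106],.1,stop_force=12)); st()
env.grip(0,45); s=st(); env.movel(s['tcp_pos']*[1,1,0]+[0,0,.23],.2); st(); shot('wrist','w4.png')
E
```

```text
False
t 12.76 tcp [ 0.5632 -0.2338  0.1063] F [-0.1  0.7  0.1] open 0.0449
t 13.15 tcp [ 0.5635 -0.2339  0.1068] F [-0.8  0.1  5.8] open 0.0111
t 13.92 tcp [ 0.5628 -0.2333  0.2287] F [ 0.2  0.2 -1.1] open 0.011
```

View pics/w4.png

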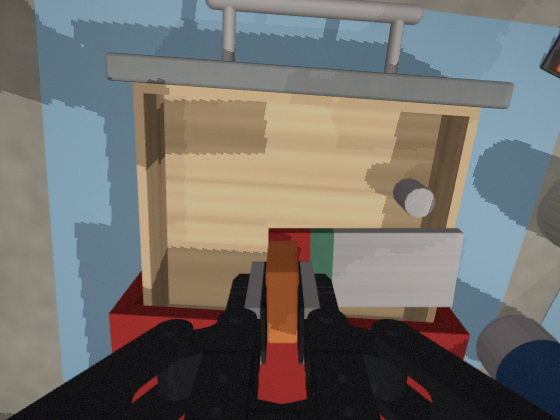

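```bash
python3 - <<'E'
from h import *
C=cal('wrist'); s=env.get_state(); z=s['tcp_pos'][2]-.0848+.006
P=onplane([(462,230),(455,307),(335,229),(334,305)],z,C); Rt=R.from_quat(np.roll(s['orientation'],-1)).as_matrix()
e=P[0]-P[2]+P[1]-P[3]; print('gauge yaw',np.degrees(np.arctan2(e[1],e[0])),'tool y',np.degrees(np.arctan2(Rt[1,1],Rt[0,1])))
print('tip mid in tool',((P[0]+P[1])/2-s['tcp_pos'])@Rt)
a=np.radians(-17.4); gx=np.array([np.cos(a),np.sin(a),0]); m=np.array([.602,.2695,0])
yaw=a+np.pi/2; env.movel(s['tcp_pos']*[1,1,0]+[0,0,.335],.25)
f=m-gx*.115
env.reach(f+[0,0,.335],q(yaw)); env.movel(f+[0,0,.19],.2); st(); p,d,C=shot('wrist','w5.png'); np.savez('w5.npz',p=p,d=d)
E
```

```text
gauge yaw 100.34213834369258 tool y 101.21973223912248
tip mid in tool [0.00054545 0.079904   0.07892366]
t 17.95 tcp [0.4931 0.3041 0.1911] F [-0.6  0.5 -0.7] open 0.0112
```

View pics/w5.png

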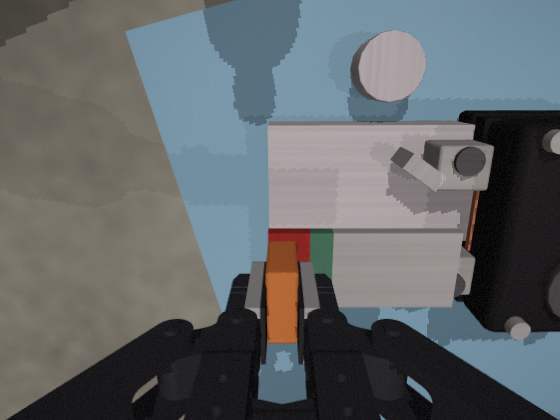

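```bash
python3 - <<'E'
from h import *
C=cal('wrist')
def L(n,uv,z): P=onplane(uv,z,C); e=P[-1]-P[0]; print(n,P.round(4).tolist(),np.degrees(np.arctan2(e[1],e[0])).round(2)); return P
b=L('blockleft',[(269,122),(420,122.5)],.03)
L('blockfront',[(269,224),(269,124)],.03)
L('ear inner top',[(435,189.5),(489,189.5)],.056)
L('ear flare end',[(392,160)],.056)
L('face@block',[(470.5,245),(474,190)],.03)
L('gauge tip',[(460,230),(453,306)],.1911-.0788)
f=np.load('w5.npz'); cv2.imwrite('pics/w5c.png',cv2.resize(f['p'][110:340,380:560],None,fx=3,fy=2.6,interpolation=2))
a=np.radians(-17.4); gx=np.array([np.cos(a),np.sin(a),0]); gy=np.array([-gx[1],gx[0],0]); m=np.array([.602,.2695,0])
for n,uv,z in[('bl',(269,122),.03),('ear',(460,189.5),.056),('face',(472,215),.03)]:
    P=onplane([uv],z,C)[0]-m; print(n,P@gx,P@gy)
E
```

```text
blockleft [[0.5037, 0.3635, 0.03], [0.5909, 0.3359, 0.03]] -17.57
blockfront [[0.4834, 0.301, 0.03], [0.5033, 0.3624, 0.03]] 72.01
ear inner top [[0.5836, 0.3015, 0.056], [0.613, 0.2923, 0.056]] -17.4
ear flare end [[0.5639, 0.3255, 0.056]] 0.0
face@block [[0.6078, 0.2462, 0.03], [0.6158, 0.2838, 0.03]] 77.98
gauge tip [[0.5725, 0.3021, 0.1123], [0.5634, 0.2658, 0.1123]] -104.03
bl -0.12194141646041198 0.06031432611296052
ear -0.012907892026125786 0.025066290146077596
face 0.010194253000739315 0.0008116044781679597
```

View pics/w5c.png

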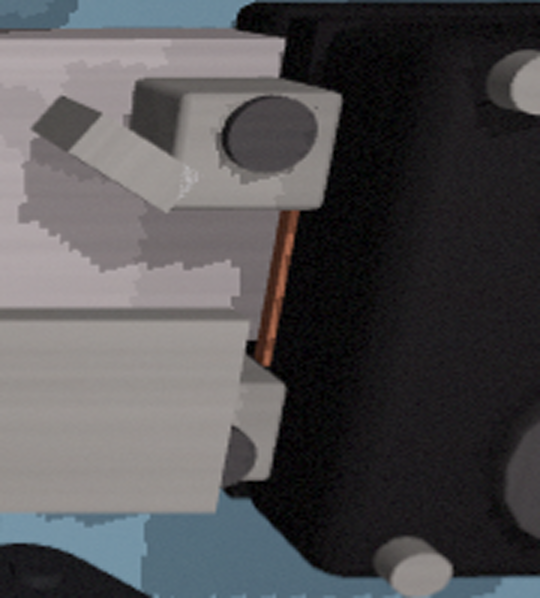

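```bash
python3 - <<'E'
from h import *
s=env.get_state(); Rt=R.from_quat(np.roll(s['orientation'],-1)).as_matrix(); print('tool y',np.degrees(np.arctan2(Rt[1,1],Rt[0,1])),'tilt z',Rt[:,2])
C=cal('wrist'); t=s['tcp_pos']
for n,uv,z in[('tipL',(460,230),.1123),('tipR',(453,306),.1123),('sideL',(335,229),.1123),('sideR',(334,305),.1123),('bl',(269,122),.03),('bl2',(420,122.5),.03),('earin',(460,189.5),.056),('mouthline',(472,215),.03)]:
    print(n,((onplane([uv],z,C)[0]-t)@Rt).round(4))
print('cam in tool',((-C[1].T@C[2])-t)@Rt)
E
```

```text
tool y -17.41922966387284 tilt z [ 0.00211044  0.00159397 -0.9999965 ]
tipL [0.0215 0.0761 0.0793]
tipR [-0.0158  0.0783  0.0792]
sideL [0.022  0.0225 0.0792]
sideR [-0.0152  0.0237  0.0791]
bl [ 0.0594 -0.008   0.1615]
bl2 [0.0591 0.0834 0.1617]
earin [0.0242 0.101  0.1356]
mouthline [-1.000e-04  1.241e-01  1.616e-01]
cam in tool [ 0.08043258 -0.00019866 -0.0716107 ]
```

```bash
python3 - <<'E'
from h import *
a=np.radians(-17.45); gx=np.array([np.cos(a),np.sin(a),0]); gy=np.array([-gx[1],gx[0],0]); m=np.array([.602,.2695,0])+gy*.0006
yaw=np.radians(-16.9)+np.pi/2; f=m-gx*.115
env.movel(f+[0,0,.13],.12,q(yaw)); print(env.movel(f+[0,0,.109],.03,stop_force=4)); s=st()
shot('wrist','w6.png')
z=s['tcp_pos'][2]
print(env.movel(m-gx*.052+[0,0,z],.05,stop_force=10)); s=st(); print('fin to mouth',(m-s['tcp_pos'])@gx)
shot('wrist','w7.png')
E
```

```text
True
t 19.18 tcp [0.4925 0.3047 0.1146] F [-0.2 -0.2  4.3] open 0.011
True
t 19.53 tcp [0.4928 0.3047 0.1146] F [-1.  -0.4  5. ] open 0.0112
fin to mouth 0.11476092726771256
```

View pics/w6.png

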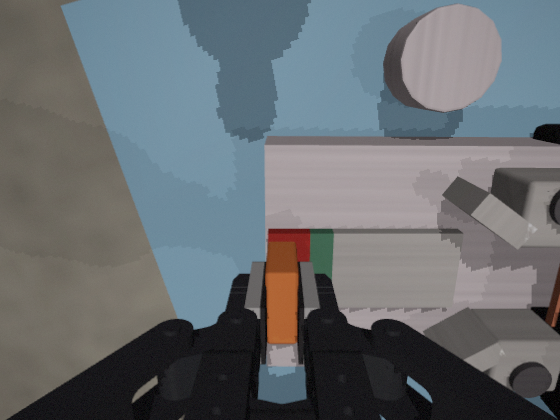

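View pics/w7.png

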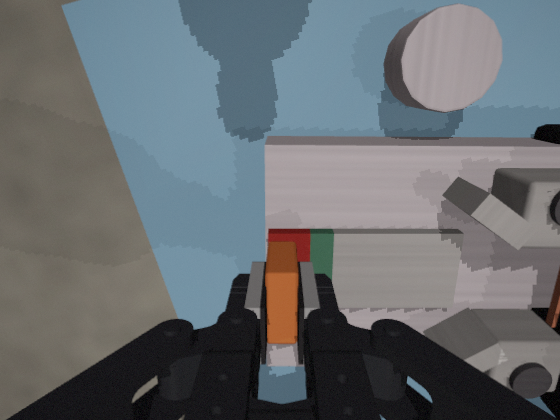

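```bash
python3 - <<'E'
from h import *
s=env.get_state(); Rt=R.from_quat(np.roll(s['orientation'],-1)).as_matrix(); C=cal('wrist'); t=s['tcp_pos']
for n,uv,z in[('tipL',(461,230),.036),('tipR',(453,306.5),.036),('sideL',(335,229),.036),('sideR',(334,305),.036),('bl',(266,137),.03),('bl2',(420,138),.03),('earR top inner',(525,309),.056),('blockfront',(265,200),.03)]:
    print(n,((onplane([uv],z,C)[0]-t)@Rt).round(4))
p=cv2.imread('pics/w7.png'); cv2.imwrite('pics/w7c.png',cv2.resize(p[150:380,400:560],None,fx=3.4,fy=2.6,interpolation=2))
E
```

```text
tipL [0.0219 0.0762 0.0784]
tipR [-0.0156  0.078   0.0784]
sideL [0.0222 0.0225 0.0785]
sideR [-0.0149  0.0236  0.0786]
bl [ 0.0603 -0.0067  0.0846]
bl2 [0.0599 0.0565 0.0844]
earR top inner [-0.0039  0.0964  0.0583]
blockfront [ 0.0333 -0.0075  0.0846]
```

View pics/w7c.png

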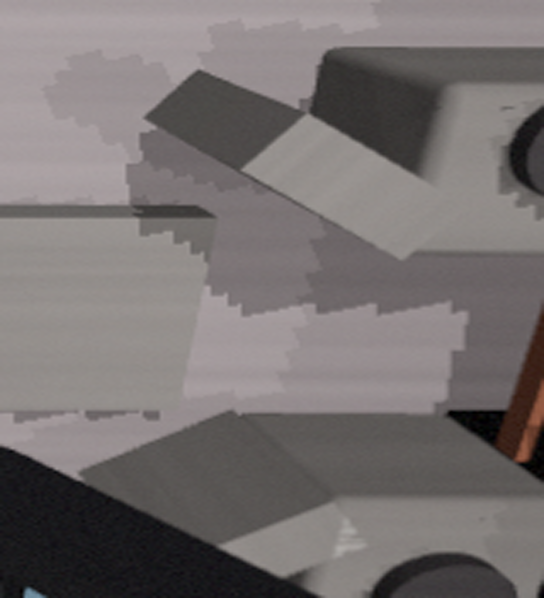

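```bash
python3 - <<'E'
from h import *
s=env.get_state(); Rt=R.from_quat(np.roll(s['orientation'],-1)).as_matrix(); C=cal('wrist'); t=s['tcp_pos']
for n,uv,z in[('earR bottom',(500,307.7),.03),('earR top',(510,340.4),.056),('earL top',(540,247),.056)]:
    print(n,((onplane([uv],z,C)[0]-t)@Rt).round(4))
E
```

```text
earR bottom [-0.0201  0.1036  0.0843]
earR top [-0.0187  0.0932  0.0583]
earL top [0.0229 0.0967 0.0583]
```

```bash
cat >> h.py <<'E'
a=np.radians(-17.45); gx=np.array([np.cos(a),np.sin(a),0]); gy=np.array([-gx[1],gx[0],0]); m=np.array([.602,.2695,0])-gy*.0006
E
python3 - <<'E'
from h import *
s=env.get_state(); z=.1154
env.movel(m-gx*.115+[0,0,z],.02); st()
for D in(.095,.075,.052):
    r=env.movel(m-gx*D+[0,0,z],.05,stop_force=12); s=st(); print(r,'fin to mouth',(m-s['tcp_pos'])@gx, 'lat',(s['tcp_pos']-m)@gy)
    if r: break
shot('wrist','w8.png')
E
```

```text
t 19.83 tcp [0.4917 0.303  0.115 ] F [-0.1 -0.8 -0.6] open 0.0108
t 20.38 tcp [0.5114 0.2971 0.1152] F [-1.4  0.6 -0.9] open 0.0112
False fin to mouth 0.09474839977529464 lat -0.00023793196292141647
t 20.93 tcp [0.5304 0.2912 0.1153] F [ 0.2  0.  -2.3] open 0.0111
False fin to mouth 0.07481293890248193 lat -0.00015867048882210744
t 21.54 tcp [0.5522 0.2844 0.1153] F [ 0.2 -0.1 -2. ] open 0.011
False fin to mouth 0.05193144790271007 lat -0.00013666733395804702
```

View pics/w8.png

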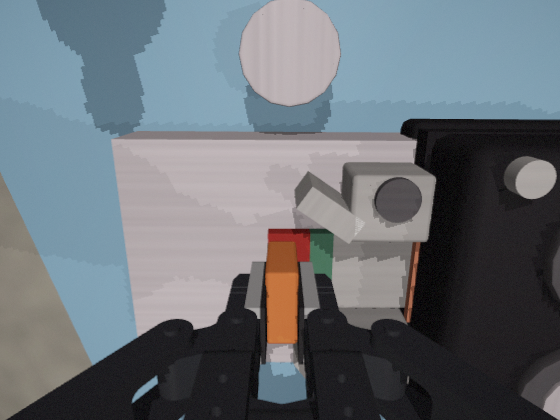

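```bash
python3 - <<'E'
from h import *
s=env.get_state(); t=s['tcp_pos']
print(env.movel(t-[0,0,.003],.02,stop_force=3)); env.grip(.032); s=st(); env.movel(s['tcp_pos']*[1,1,0]+[0,0,.19],.2)
D=.052+.006+.011+.022   # tool centre behind the fin
y=best(m-gx*D+[0,0,.16],a); print(np.degrees(y-a))
env.grip(0,40)
env.reach(m-gx*(D+.0)+[0,0,.19],q(y)); st(); p,d,C=shot('wrist','w9.png')
E
```

```text
True
t 22.13 tcp [0.5514 0.2843 0.1135] F [-0.2  0.4 -0.3] open 0.0324
180.0
t 24.23 tcp [0.5152 0.296  0.1899] F [ 0.4  0.2 -0.1] open 0.0002
```

View pics/w9.png

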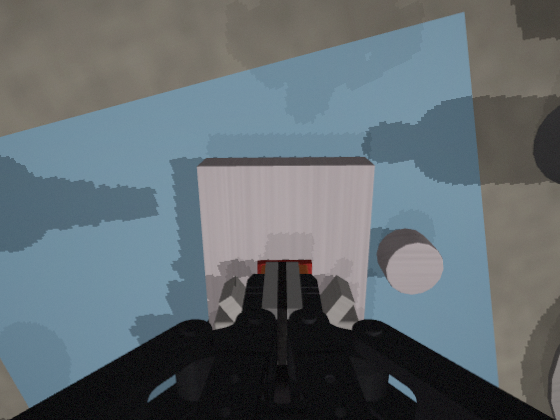

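```bash
python3 - <<'E'
from h import *
t=env.get_state()['tcp_pos']; D=(m-t)@gx; print(D)
B=m+gy*0
print(env.movel(B-gx*D+[0,0,.1206],.15,stop_force=8)); st()
print(env.movel(B-gx*(.024+.006+.011)+[0,0,.1206],.05,stop_force=10)); s=st(); print((m-s['tcp_pos'])@gx)
# back off and look from the side
env.movel(s['tcp_pos']-gx*.02,.1); env.movel(s['tcp_pos']-gx*.02+[0,0,.08],.2)
env.reach(m-gx*.05+[0,0,.20],q(a+np.pi/2)); st()
p,d,C=shot('wrist','w10.png'); np.savez('w10.npz',p=p,d=d)
E
```

```text
0.09080816566023524
False
t 24.9 tcp [0.5155 0.2963 0.1209] F [ 0.4  0.3 -0.2] open -0.0
False
t 26.05 tcp [0.5626 0.2812 0.1205] F [-0.3 -0.7 -0.5] open 0.0
0.04112395781492718
t 28.16 tcp [0.5538 0.2837 0.1993] F [ 0.1 -0.2 -0.2] open -0.0002
```

View pics/w10.png

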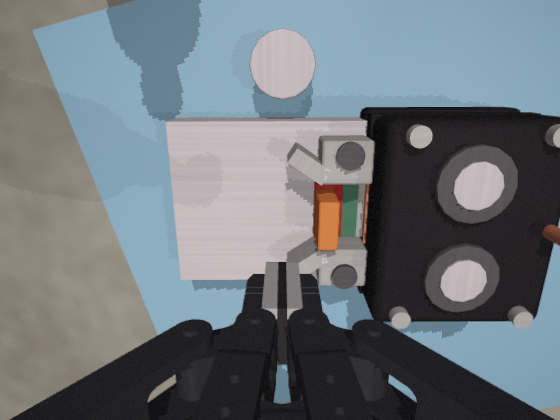

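```bash
python3 - <<'E'
from h import *
p=cv2.imread('pics/w10.png'); cv2.imwrite('pics/w10c.png',cv2.resize(p[170:265,300:385],None,fx=8,fy=6,interpolation=cv2.INTER_NEAREST))
E
```

```text
(no output)
```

View pics/w10c.png

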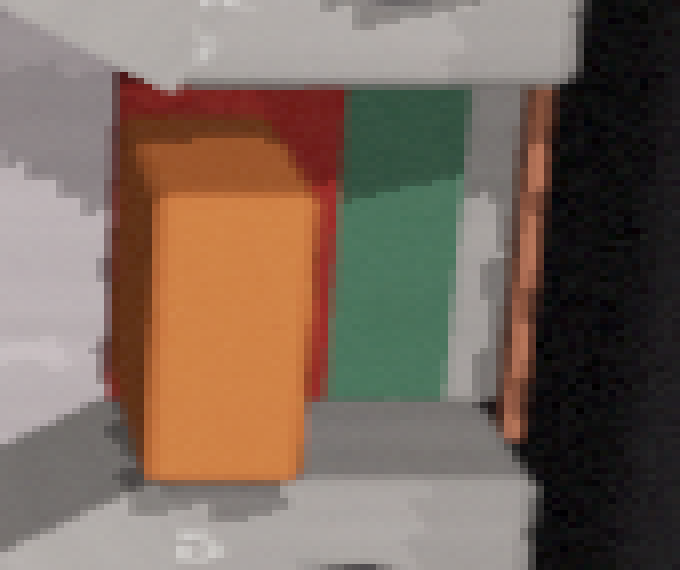

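```bash
python3 - <<'E'
from h import *
y=a+np.pi
env.reach(m-gx*.075+[0,0,.20],q(y)); env.movel(m-gx*.065+[0,0,.1206],.15,stop_force=8); st()
print(env.movel(m-gx*.045+[0,0,.1206],.06,stop_force=10)); print(env.movel(m-gx*.0322+[0,0,.1206],.03,stop_force=10)); env.dwell(.2); s=st(); print((m-s['tcp_pos'])@gx)
env.movel(s['tcp_pos']-gx*.025,.1); env.movel(s['tcp_pos']-gx*.025+[0,0,.08],.2)
env.reach(m-gx*.03+[0,0,.20],q(a+np.pi/2)); st()
p,d,C=shot('wrist','w11.png'); cv2.imwrite('pics/w11c.png',cv2.resize(p[150:265,260:385],None,fx=6,fy=5,interpolation=cv2.INTER_NEAREST))
E
```

```text
t 30.08 tcp [0.5401 0.2887 0.1211] F [ 0.2 -0.1 -0.1] open -0.0
False
False
t 31.34 tcp [0.571  0.2787 0.1206] F [-0.2 -0.4 -0.2] open -0.0001
0.03231944131917264
t 33.48 tcp [0.5728 0.2778 0.1991] F [-0.4 -0.4 -0.4] open -0.0003
```

View pics/w11c.png

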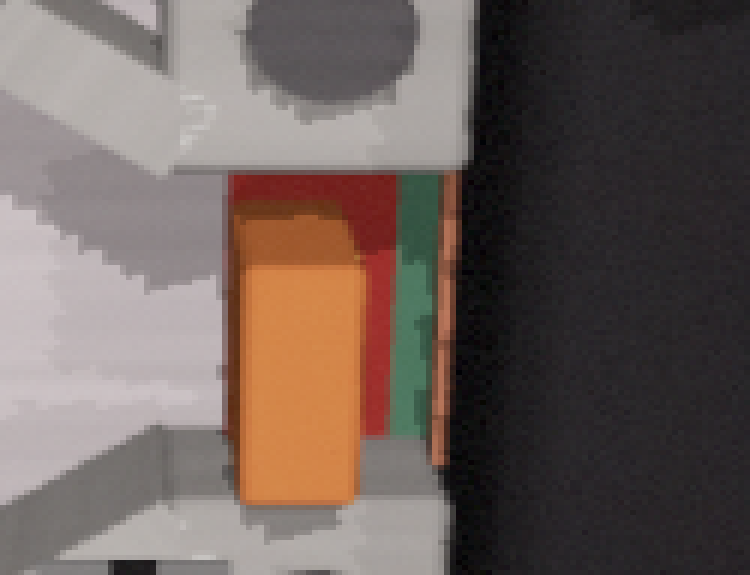

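View pics/w11.png

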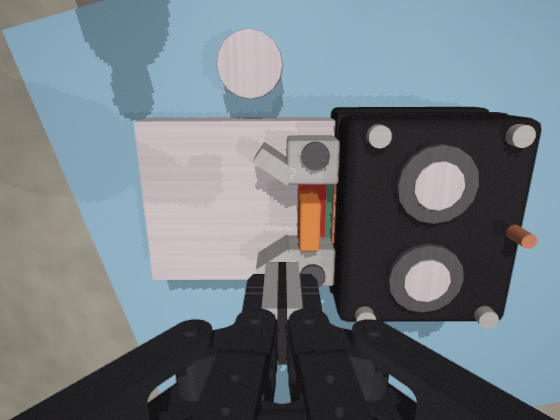

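```bash
python3 - <<'E'
from h import *
t=env.get_state()['tcp_pos']; env.movel(t*[1,1,0]+[0,0,.34],.25); env.reach([.30,.45,.36],q(a+np.pi/2)); st()
p,d,C=shot('top','top9.png')
for n,(u,v),z in [('jar',(267,231),.085),('pad',(279,272),.01)]: print(n,d[v,u],np.load('top0.npz')['d'][v,u])
cv2.imwrite('pics/t9.png',cv2.resize(p[120:310,100:420],None,fx=2.5,fy=2.5,interpolation=2))
E
```

```text
t 35.47 tcp [0.3013 0.4492 0.3597] F [0.7 0.1 0.9] open 0.0004
jar 1.2937379 1.28973
pad 1.340313 1.34086
```

View pics/t9.png

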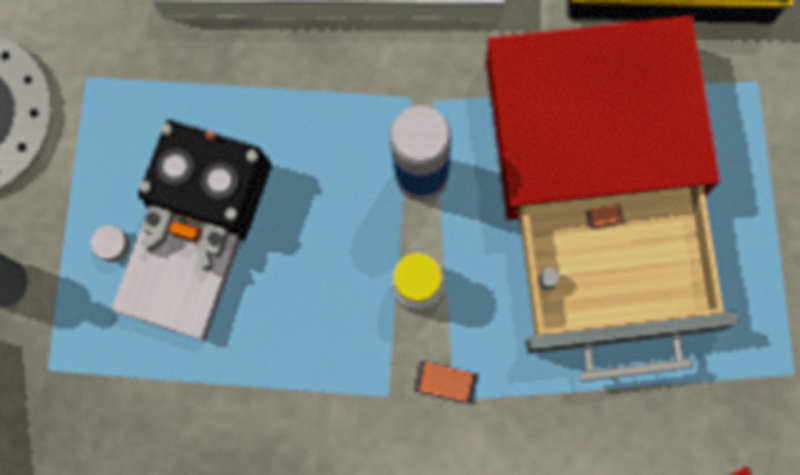

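The top view shows the gauge home with its orange fin at (185,231). The drawer is out with the socket at (548,278) and the pad at (605,215), and the bystanders in view have not moved.

```bash
python3 -c "
from h import *
env.dwell(.3); job.job_done(); st()"
```

```text
the job is handed in; nothing more can be done
the job is handed in; nothing more can be done
```

The job is handed in, at about 36 s on the robot's clock; the gauge is home in the caliper and the drawer is left out.

- **Drawer:** I pulled it by its handle until it stopped. A second pull moved it only 0.3 mm, so it was against its stop. The last top view shows the socket and the small pad still in it.
- **Gauge:** I gripped it by the fin, laid it on the block, slid the tip into the gap, released it and pushed it home with shut fingers. The last wrist view shows about 5 of the 10 mm green band outside the caliper's front face, no bare steel outside and all the red outside.
- **Other objects:** In the last top view the jar, can, bench pad and piston look unmoved. The screwdriver and most of the flask lay outside that cropped picture, so I did not check them.
- **Checks that disagreed:**
  - The first slide stopped at once, most likely from pressing down on the block; it went freely after I eased that off.
  - The top and wrist cameras disagreed by a few millimetres on where the mouth is, so I set the final depth by the visible green band.

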